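# Wedge the rocking light box

## Task

The light box rocks because the foot under its blue pad (the corner nearest the robot, on the robot's right) is too short. Push the yellow wedge along the bench, thin edge first, under that foot until it just fits snugly without jacking the box up, then press down firmly (about 10 N) on the blue pad for a second to make sure the box no longer rocks; if it does, push the wedge further and test again. Do not lift the wedge or the box, do not shove the box out of place, leave everything else where it is, and finish with the hand clear.

Things in the scene. Friction and masses are not known exactly. Their poses are not given: they have to be found in the camera images.
- lightbox: Grey light box, 2 kg, white lit panel, housing 180 x 220 mm (x, y), underside 22 and top 67 mm above the bench; power unit (30 mm high) on its rear left corner. Rests level; near right foot (red) is short: over 4 N on that corner tips it. Origin: bench level below the short foot; x away from the robot, y left along the front, z up. Housing x -20..160, y -20..200; feet at x 0, 140, y 0, 180 mm
- pad: Blue square press pad, 34 x 34 x 4 mm, on the box's top right over the short foot. Origin: centre of its underside, 67 mm above the bench when level; its top is 71 mm above the bench.
- foot_ball (a point): Centre of the red ball tip (radius 8 mm) of the short foot under the near right corner, 20 mm in from both outer faces. With the box level the gap under the ball is 7 to 12 mm (differs from start to start), so this point is 15 to 20 mm above the bench. The foot does not move in the box; the other three feet are black and full length.
- wedge: Loose yellow wedge, 0.2 kg. Ramp 120 mm long, 60 wide, 4 mm high at the thin edge, rising evenly 14 mm per 100 to 20.8 mm; behind it a heel block 16 long, 76 wide, 34 mm high with a flat upright back to push on. Origin: middle of the thin edge, bench level; x forward from heel to thin edge, z up. Starts with the thin edge 35-60 mm short of the foot, up to 25 mm to a side, 0.3 rad askew.
- ramp: The sloping upper face of the wedge (rigid part of it). Origin: top of the thin edge, 4 mm above the bench, mid-width; x runs down the slope (forward), z is square to the slope, so the ramp face is z = 0 from x = 0 to -121 mm, y within 30 mm. The foot's ball touches it when the ball's centre is at z = 8 mm in this frame.
- heel_back (a point): Centre of the back face of the wedge's heel, 17 mm above the bench. Pushing the free wedge along the bench takes 1 to 2 N; the push rises past 5 N when the ramp meets the foot and is snug.
- dish: Small black dish, 60 mm across, 20 mm high, standing on the light box. Leave alone. Origin under its centre.
- jar: White jar, 40 mm across, 60 mm high, in front of the box's left half. Leave alone. Origin under its centre.
- tape: Cardboard ring, 64 mm across, 24 mm high, to the right of the box. Leave alone. Origin under its centre.
- driver: Screwdriver lying at the right. Leave alone. Origin at mid-length, underneath.
- sieve: Black bowl, 150 mm across, 60 mm high, at the left. Leave alone. Origin under its centre.
There are look-alikes about, which are no part of the job. Of the things shaped like the wedge, the yellow one is meant.

How it is judged:
By the outcome, as a careful person would: the job done as asked, in the order asked, and still so for the second after the job is handed in, with the robot touching nothing.
It also fails if it takes over 48 s, if anything falls off the work surface, if the arm or the gripper's body presses on something with over 40 N, if the wrist force passes 120 N, or if a joint passes its speed limit or range.

## Robot

A 6-joint arm with a two-finger parallel gripper is mounted at the origin on the work surface. World frame = base frame: x ahead of the robot, y to its left, z up, the work surface at z = 0. Lengths are in m, angles in rad, forces in N, time in s.
With the tool pointing down it reaches from about 0.325 to 0.875 m from the base axis. Payload 4.4 kg.
Tool frame: the origin (TCP) lies midway between the tips of the shut fingers; the grasp point (between the pads) lies 19 mm behind it; z points along the fingers, y is the direction in which the jaws open and shut (so a half turn about z gives the same grasp; the last joint's range is limited). The gripper opens to 85 mm and grips with 20 to 120 N. Pads are 22 mm wide; open, the fingers measure 114 mm over their backs; the gripper's body (76 mm by 85 mm) begins 54 mm behind the grasp point. The pads swing forward as they close: fully open they stand 13 mm farther back than shut.
Start: joints at [1.028, 0.207, 1.542, -0, 1.393, -0.15], TCP at [0.22, 0.531, 0.231] pointing down, gripper open.
Joint ranges: [-2.73, 2.73], [-0.86, 2.22], [0.23, 2.46], [-1.11, 4.25], [0.08, 2.63], [-2.82, 2.82]. Speed limits (rad/s): [2.79, 2.79, 3.14, 3.14, 3.14, 3.14].

## Interface

Orientations are given as a unit quaternion [x, y, z, w].
In Python, from rig import ctrl gives the robot as it stands.
- The arm moves only by the tool arm_command, never from a script. Its argument "increments" is a list of rows, each a list of 7 numbers: the turn, a rotation vector about the tool's x, y, z in rad, then the shift along the tool's x, y, z in cm, then the finger opening in cm, from 0 to 8.54. A call has 1 to 8 rows; each row shifts and turns the pose as measured when the row begins, along the tool's axes as they then stand; what a row does not reach is not made up. A row lasts 1/12 s, in which the tool goes at most 41.7 mm and 7.16 degrees, less where a joint would pass 70% of its speed; a pose out of reach is approached as far as the arm can. A call is refused whole if a number of a shift passes 4.17 or a number of a turn 0.125, either way. A call with a gripper value outside its range is refused whole. The fingers move at their own pace and stop on an object; "force" is the grip in N (left out, the last holds). Time passes only in rows, so rows that do not move let the fingers close. It gives the time, the measured TCP pose, the force and the opening at its end, in the units of the state.
- ctrl.read_state(): the state, without advancing time (a new reading comes with each control period).
- ctrl.read_camera(name): name is "scene" or "top" or "wrist"; returns a dict with "color" (400x640x3 uint8, red, green, blue), "fov_y" (degrees; the focal length in pixels is half the picture's height over the tangent of half this angle, whatever the lens; pixels are square), "cx", "cy" (the principal point, pixels), "distortion" ([k1, k2, p1, p2, k3] as OpenCV has them; the pictures are not rectified), "camera_from_world" (4x4, takes a point from world to camera coordinates). Camera axes: x right, y down, z forward; pixel columns grow to the right and rows downward; lengths in m; the calibration is good to about 2 mm. A picture is of the moment at which its call begins. There is no depth.
- ctrl.sign_off(): hands the job in, once; it reports no verdict.
The state is a dict: "t": time; "joints": joint angles; "qvel": joint speeds; "joint_torque": joint torques, N m; "tool_pos": TCP position; "orientation": TCP orientation; "wrist_force": force on the tool from outside, world axes, zero at the start; "ft_torque": the same for the moment, N m; "gripper_width": finger opening in m.
Only numpy, scipy, OpenCV 4.12 (cv2) and the standard library are available. Lean on these libraries where they do the work, as an engineer would, in place of code of your own. Each camera call takes 0.05 s, during which the arm holds its last target.

## Working session

There is one attempt and no reset: what is moved stays moved. The work goes in short steps, Python scripts to look and compute and a tool call to move; the robot and the scene stay as the last step left them, time stands still between calls to the robot, and variables do not carry over. Pictures are saved under pics/ and viewed, and the job is handed in when it is done.

Besides the shell and the picture viewer there is one more tool, called after "Emit:" as name([rows], argument=value, ...), one row to a line, values as JSON. arm_command: Moves the arm, as the interface text tells. Its arguments: {"type":"object","properties":{"increments":{"type":"array"},"force":{"type":"number"}},"required":["increments"]}

```bash
ls; mkdir -p pics
python3 - <<'E'
from rig import ctrl
import cv2,pickle
s=ctrl.read_state();print(s)
for n in ["scene","top"]:
    c=ctrl.read_camera(n);cv2.imwrite(f"pics/{n}0.png",c["color"][:,:,::-1]);pickle.dump(c,open(f"{n}0.pkl","wb"))
    print(n,c["fov_y"],c["cx"],c["cy"],c["distortion"],c["camera_from_world"])
E
```

```text
pics
{'t': 0.0, 'joints': array([ 1.02750548e+00,  2.07444389e-01,  1.54298785e+00,  2.71433728e-05,
        1.39349539e+00, -1.50508989e-01]), 'qvel': array([ 2.59470153e-03,  3.90136117e-04, -6.91922727e-05,  9.12025801e-04,
        2.14560609e-03,  1.30262640e-03]), 'joint_torque': array([ 1.95807741e-03, -3.83015621e+01, -2.91606617e+01,  1.38502304e-05,
        1.01109012e-02,  2.83246706e-06]), 'tool_pos': array([0.21969155, 0.5305426 , 0.23009585]), 'orientation': array([ 1.95133145e-01,  9.80776066e-01, -1.09340079e-03, -4.09487615e-04]), 'wrist_force': array([ 0.24994476, -0.33800396, -0.17167243]), 'ft_torque': array([ 0.01500058,  0.03312724, -0.03883422]), 'gripper_width': 0.08518411590699485}
scene 55.78969174171885 316.89935777818107 205.95148458996692 [-0.0312231  0.         0.         0.         0.       ] [[-0.85824845  0.51303296  0.01437991  0.48847924]
 [ 0.43183002  0.73697951 -0.51998465 -0.22542385]
 [-0.27736696 -0.44006634 -0.85405456  1.11054346]
 [ 0.          0.          0.          1.        ]]
top 50.4045209556155 314.36597499887705 203.35061399049178 [0.03320935 0.         0.         0.         0.        ] [[-0.02693637 -0.99954768 -0.01337392  0.01857803]
 [-0.98528718  0.02880609 -0.16846181  0.59379531]
 [ 0.16877086  0.0086394  -0.98561745  1.09178347]
 [ 0.          0.          0.          1.        ]]
```

View pics/scene0.png

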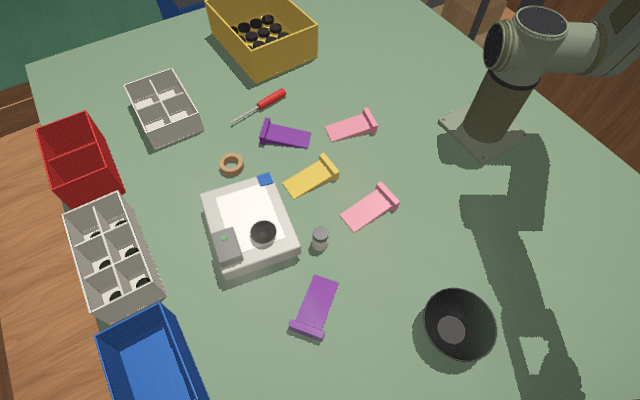

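View pics/top0.png

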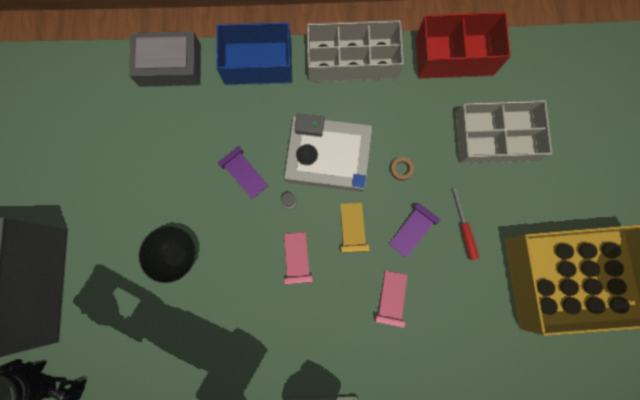

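Wedge-shaped candidates in the top view are yellow (353,227), pink (297,258), pink (392,298), purple (243,173) and purple (414,230). Only the one at (353,227) is yellow, and it points at the blue pad (358,181). I'll confirm that in an enlarged crop.

```bash
cat > h.py <<'E'
import numpy as np,cv2,pickle
def K(c):
    f=200/np.tan(np.radians(c["fov_y"])/2)
    return np.array([[f,0,c["cx"]],[0,f,c["cy"]],[0,0,1]])
def ray(c,uv):
    p=cv2.undistortPoints(np.array([[uv]],float),K(c),np.array(c["distortion"]))[0,0]
    M=c["camera_from_world"];R=M[:3,:3];o=-R.T@M[:3,3]
    return o,R.T@np.array([p[0],p[1],1])
def at(c,uv,z):
    o,d=ray(c,uv);return o+d*(z-o[2])/d[2]
def proj(c,P):
    M=c["camera_from_world"];P=np.atleast_2d(P).astype(float)
    return cv2.projectPoints(P,cv2.Rodrigues(M[:3,:3])[0],M[:3,3],K(c),np.array(c["distortion"]))[0][:,0]
def crop(c,x0,y0,w,h,s,fn):
    im=c["color"][y0:y0+h,x0:x0+w,::-1]
    cv2.imwrite(fn,cv2.resize(im,None,fx=s,fy=s,interpolation=cv2.INTER_CUBIC))
E
python3 - <<'E'
from h import *
t=pickle.load(open("top0.pkl","rb"));s=pickle.load(open("scene0.pkl","rb"))
crop(t,280,110,130,150,4,"pics/tc.png")
crop(s,195,145,160,140,5,"pics/sc.png")
E
```

```text
(no output)
```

View pics/tc.png

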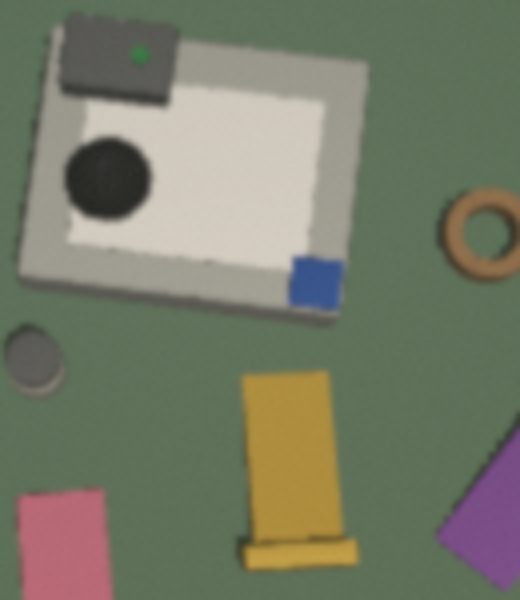

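View pics/sc.png

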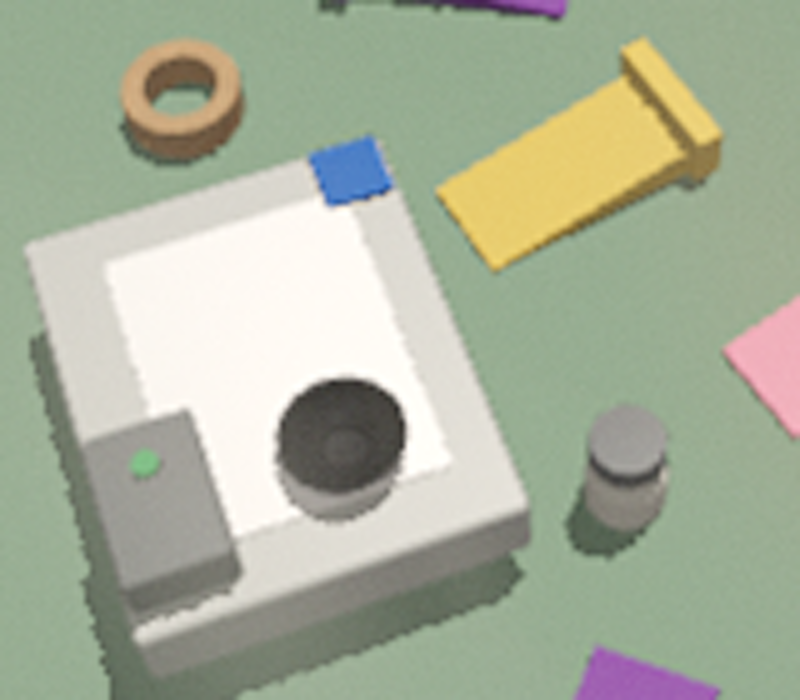

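```bash
cat > fit0.py <<'E'
from h import *
from scipy.optimize import least_squares
t=pickle.load(open("top0.pkl","rb"));s=pickle.load(open("scene0.pkl","rb"))
T=lambda u,v:(280+(u+.5)/4-.5,110+(v+.5)/4-.5)
S=lambda u,v:(195+(u+.5)/5-.5,145+(v+.5)/5-.5)
box=[(t,T(340,312),(-20,-20,67)),(t,T(20,276),(-20,200,67)),(t,T(368,63),(160,-20,67)),
 (s,S(27,245),(160,-20,67)),(s,S(528,510),(-20,200,67)),(s,S(135,635),(160,200,67)),
 (t,T(292,257),(17,17,71)),(t,T(344,262),(17,-17,71)),(t,T(340,310),(-17,-17,71)),(t,T(289,305),(-17,17,71)),
 (s,S(310,153),(17,-17,71)),(s,S(374,137),(-17,-17,71)),(s,S(392,188),(-17,17,71)),(s,S(328,205),(17,17,71))]
wed=[(t,T(243,377),(0,30,4)),(t,T(329,373),(0,-30,4)),(t,T(244,570),(-136,38,34)),(t,T(357,565),(-136,-38,34)),
 (t,T(246,543),(-120,38,34)),(t,T(357,539),(-120,-38,34)),
 (s,S(438,190),(0,-30,4)),(s,S(496,270),(0,30,4)),(s,S(643,38),(-136,-38,34)),(s,S(722,133),(-136,38,34))]
def fit(pts,x0):
    def r(p):
        c,sn=np.cos(p[2]),np.sin(p[2]);R=np.array([[c,-sn,0],[sn,c,0],[0,0,1]])
        return np.concatenate([proj(cam,R@np.array(q)/1000+[p[0],p[1],0])[0]-uv for cam,uv,q in pts])
    o=least_squares(r,x0,loss="soft_l1");print(np.round(o.x,4));print(np.round(r(o.x).reshape(-1,2),1).tolist());return o.x
b=fit(box,[.55,-.1,0]);w=fit(wed,[.45,-.1,0])
for pts,x0 in ((box,b),(wed,w)):
  for cam in (t,s): fit([p for p in pts if p[0] is cam],x0)
E
python3 fit0.py
```

```text
[ 0.6491 -0.1164 -0.1602]
[[0.1, 1.3], [-1.7, -0.1], [0.6, -0.6], [-1.5, -1.2], [0.9, -1.1], [-0.3, 1.9], [-0.0, -0.5], [-0.3, -0.1], [-0.8, 0.3], [-0.8, -0.1], [-0.6, -0.3], [-0.2, -1.1], [0.5, -0.8], [-0.1, -0.0]]
[ 0.5999 -0.099   0.0274]
[[-0.5, -0.2], [-0.5, -0.4], [0.1, -0.1], [0.3, -0.4], [-0.8, 0.7], [-0.2, 0.1], [-0.6, -0.6], [-0.6, -0.3], [0.3, -0.6], [0.4, -0.2]]
[ 0.6492 -0.1176 -0.152 ]
[[0.6, 1.2], [-1.3, 0.4], [0.6, -0.8], [0.4, -0.5], [0.1, -0.2], [-0.3, 0.2], [-0.3, -0.1]]
[ 0.649  -0.1149 -0.1661]
[[-1.3, -1.0], [0.8, -0.3], [-0.6, 2.3], [-0.3, 0.1], [0.2, -0.7], [0.8, -0.3], [0.2, 0.4]]
[ 0.5998 -0.1006  0.0174]
[[0.1, -0.3], [0.0, -0.3], [0.2, -0.1], [0.4, -0.2], [-0.7, 0.6], [-0.0, 0.3]]
[ 0.6002 -0.0969  0.0387]
[[-0.4, 0.1], [-0.2, 0.3], [0.2, -0.3], [0.5, -0.1]]
```

The box fit puts the foot at about (0.649, -0.117) with yaw -0.16. The wedge's thin edge is at (0.600, -0.099) with yaw +0.03, and the sizes match to about 1 px. The crop confirms the yellow one. Heel-to-foot heading is about -0.075 rad. I'll push with the fingers partly open so there are two contact points.

```bash
cat > go.py <<'E'
import sys,numpy as np
from scipy.spatial.transform import Rotation as R
from rig import ctrl
# target x y z yaw(heading of push dir); tool x = -heading, tool z down
def delta(x,y,z,psi):
    s=ctrl.read_state();Rt=R.from_quat(s["orientation"])
    c,sn=np.cos(psi),np.sin(psi)
    G=R.from_matrix(np.array([[-c,-sn,0],[-sn,c,0],[0,0,-1]]).T.T if False else np.column_stack([[-c,-sn,0],[-sn,c,0],[0,0,-1]]))
    rv=(Rt.inv()*G).as_rotvec()
    d=np.array([x,y,z])-s["tool_pos"]
    print("t",round(s["t"],2),"pos",np.round(s["tool_pos"],4),"F",np.round(s["wrist_force"],1),"w",round(s["gripper_width"],4))
    print("turn",np.round(rv,4),"shift now-axes cm",np.round(Rt.inv().apply(d)*100,2),"final-axes",np.round(G.inv().apply(d)*100,2))
delta(*map(float,sys.argv[1:5]))
E
python3 go.py 0.424 -0.0997 0.23 -0.0745
```

```text
t 0.1 pos [0.2197 0.5306 0.2302] F [ 0.2  0.2 -0. ] w 0.0855
turn [-0.0021 -0.0007 -0.3184] shift now-axes cm [-43.   -50.41   0.11] final-axes [-2.506e+01 -6.133e+01  2.000e-02]
```

Emit:
arm_command([
  [0,0,-0.106,-1,-3,0,5],
  [0,0,-0.106,-1,-3,0,5],
  [0,0,-0.106,-1,-3,0,5],
  [0,0,0,-1.5,-3.8,0,5],
  [0,0,0,-1.5,-3.8,0,5],
  [0,0,0,-1.5,-3.8,0,5],
  [0,0,0,-1.5,-3.8,0,5],
  [0,0,0,-1.5,-3.8,0,5],
])

```text
t: 0.77
tool_pos: [0.2839, 0.2379, 0.2244]
orientation: [0.021, 1.0, -0.003, -0.004]
wrist_force: [0.4, -0.4, 1.0]
gripper_width: 0.05
```

```bash
python3 go.py 0.424 -0.0997 0.23 -0.0745
```

```text
t 0.77 pos [0.2839 0.2379 0.2244] F [ 0.4 -0.4  1. ] w 0.05
turn [-0.0066 -0.0068  0.0317] shift now-axes cm [-15.44 -33.13  -0.45] final-axes [-16.48 -32.62  -0.56]
```

Emit:
arm_command([
  [0,0,0.01,-1.9,-3.7,0,5],
  [0,0,0.01,-1.9,-3.7,0,5],
  [0,0,0,-1.9,-3.7,0,5],
  [0,0,0,-1.9,-3.7,0,5],
  [0,0,0,-1.9,-3.7,0,5],
  [0,0,0,-1.9,-3.7,0,5],
  [0,0,0,-1.9,-3.7,0,5],
  [0,0,0,-1.9,-3.7,0,5],
])

```text
t: 1.43
tool_pos: [0.4121, -0.0703, 0.2239]
orientation: [0.032, 0.999, -0.003, -0.002]
wrist_force: [0.5, 0.5, 0.7]
gripper_width: 0.0501
```

```bash
python3 go.py 0.424 -0.0997 0.03 -0.0745
```

```text
t 1.43 pos [ 0.4121 -0.0703  0.2239] F [0.5 0.5 0.7] w 0.0501
turn [-0.0054 -0.0044  0.0114] shift now-axes cm [-1.46 -2.76 19.4 ] final-axes [-1.41 -2.85 19.39]
```

Emit:
arm_command([
  [-0.005,-0.004,0.011,-0.7,-1.4,3,5],
  [0,0,0,-0.5,-1,3,5],
  [0,0,0,-0.2,-0.4,3,5],
  [0,0,0,0,0,3,5],
  [0,0,0,0,0,3,5],
  [0,0,0,0,0,2,5],
  [0,0,0,0,0,1,5],
  [0,0,0,0,0,0,5],
])

```text
t: 2.1
tool_pos: [0.4295, -0.1137, 0.0382]
orientation: [0.045, 0.999, -0.003, 0.004]
wrist_force: [-1.0, -0.2, 0.3]
gripper_width: 0.0499
```

```bash
python3 go.py 0.424 -0.0997 0.008 -0.0745
python3 - <<'E'
from h import *
from rig import ctrl
for n in("top","scene"):
    c=ctrl.read_camera(n);pickle.dump(c,open(n+"1.pkl","wb"))
    if n=="top":crop(c,280,110,150,150,4,"pics/t1.png")
    else:crop(c,195,105,200,160,4,"pics/s1.png")
E
```

```text
t 2.1 pos [ 0.4295 -0.1137  0.0382] F [-1.  -0.2  0.3] w 0.0499
turn [-0.0053  0.0077 -0.0164] shift now-axes cm [0.7  1.36 3.01] final-axes [0.65 1.35 3.02]
```

View pics/t1.png

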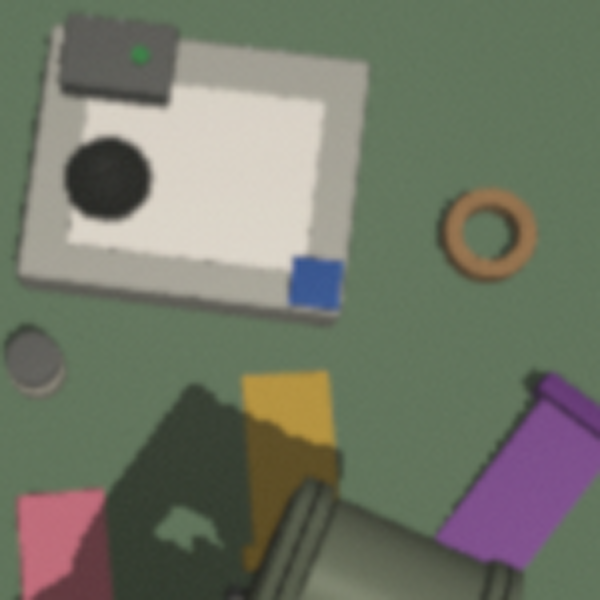

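View pics/s1.png

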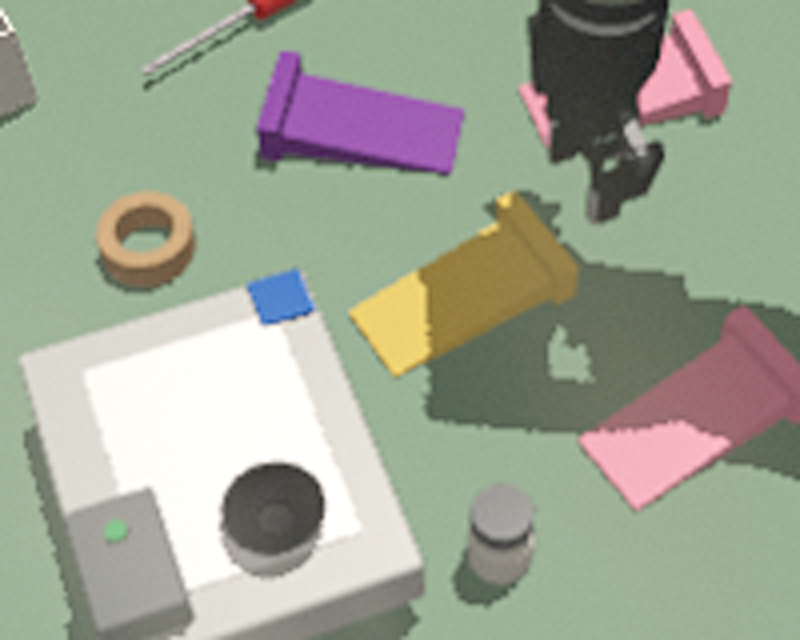

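The hand (s1 ~(625,185)) is behind the yellow heel (520,240), and the box and wedge haven't moved. I'll check that the second pink wedge's thin edge is clear of the landing spot.

Run:
```python
from h import *
t=pickle.load(open("top0.pkl","rb"))
for uv in [(383,271),(407,274),(289,201),(389,232),(405,256)]:print(uv,at(t,uv,.004).round(3))
```

```text
(383, 271) [ 0.41  -0.179  0.004]
(407, 274) [ 0.401 -0.243  0.004]
(289, 201) [0.611 0.073 0.004]
(389, 232) [ 0.516 -0.201  0.004]
(405, 256) [ 0.449 -0.241  0.004]
```

Emit:
arm_command([
  [-0.005,0.008,-0.016,0.7,1.35,0.5,5],
  [0,0,0,0,0,0,5],
  [0,0,0,0,0,0,5],
])

```text
t: 2.45
tool_pos: [0.4277, -0.0999, 0.0378]
orientation: [0.036, 0.999, -0.002, 0.004]
wrist_force: [0.2, -0.4, -0.0]
gripper_width: 0.0498
```

```bash
python3 go.py 0.424 -0.0997 0.008 -0.0745
```

```text
t 2.45 pos [ 0.4277 -0.0999  0.0378] F [ 0.2 -0.4 -0. ] w 0.0498
turn [-0.0034  0.009   0.0016] shift now-axes cm [0.4  0.01 2.97] final-axes [ 0.37 -0.    2.98]
```

Emit:
arm_command([
  [0,0.009,0,0.2,0,1,5],
  [0,0,0,0,0,1,5],
  [0,0,0,0,0,0.6,5],
  [0,0,0,0,0,0.2,5],
  [0,0,0,0,0,0,5],
])

```text
t: 2.87
tool_pos: [0.4279, -0.1001, 0.0094]
orientation: [0.036, 0.999, -0.003, 0.002]
wrist_force: [-0.3, 0.4, 1.0]
gripper_width: 0.0498
```

```bash
python3 go.py 0.454 -0.102 0.008 -0.0745
```

```text
t 2.87 pos [ 0.4279 -0.1001  0.0094] F [-0.3  0.4  1. ] w 0.0498
turn [-0.0056  0.0048  0.0035] shift now-axes cm [-2.62  0.    0.15] final-axes [-2.62  0.01  0.14]
```

Emit:
arm_command([
  [0,0,0,-0.4,0,0,5],
  [0,0,0,-0.4,0,0,5],
  [0,0,0,-0.4,0,0,5],
  [0,0,0,-0.4,0,0,5],
  [0,0,0,-0.4,0,0,5],
  [0,0,0,-0.4,0,0,5],
  [0,0,0,0,0,0,5],
])

```text
t: 3.45
tool_pos: [0.4547, -0.1025, 0.0093]
orientation: [0.036, 0.999, -0.003, 0.002]
wrist_force: [-0.6, 0.0, -1.2]
gripper_width: 0.05
```

Emit:
arm_command([
  [0,0,0,-0.3,0,0,5],
  [0,0,0,-0.3,0,0,5],
  [0,0,0,-0.3,0,0,5],
  [0,0,0,-0.3,0,0,5],
])

```text
t: 3.78
tool_pos: [0.4652, -0.1023, 0.0089]
orientation: [0.035, 0.999, -0.002, -0.0]
wrist_force: [-2.6, -0.1, 0.9]
gripper_width: 0.05
```

```bash
python3 go.py 0.48 -0.104 0.008 -0.0745;  python3 - <<'E'
from h import *
from rig import ctrl
for n in("top","scene"):
    c=ctrl.read_camera(n);pickle.dump(c,open(n+"2.pkl","wb"))
    if n=="top":crop(c,280,110,150,150,4,"pics/t2.png")
    else:crop(c,225,135,125,110,6,"pics/s2.png")
E
```

```text
t 3.78 pos [ 0.4652 -0.1023  0.0089] F [-2.6 -0.1  0.9] w 0.05
turn [-0.004  -0.0008  0.0036] shift now-axes cm [-1.49 -0.07  0.09] final-axes [-1.49 -0.06  0.09]
```

View pics/t2.png

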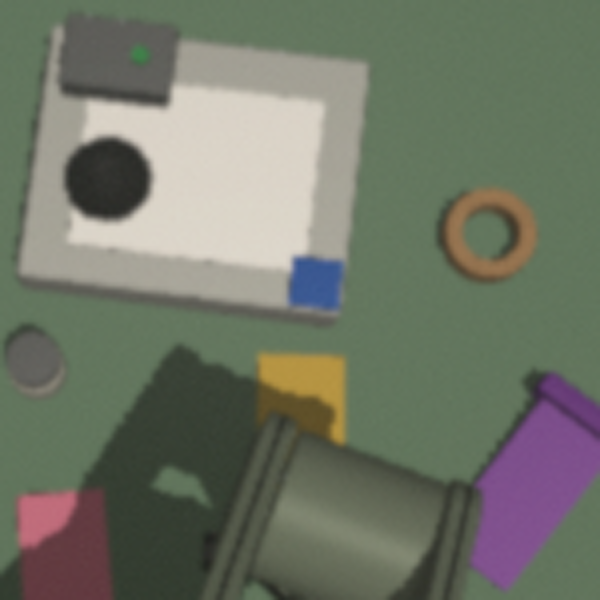

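View pics/s2.png

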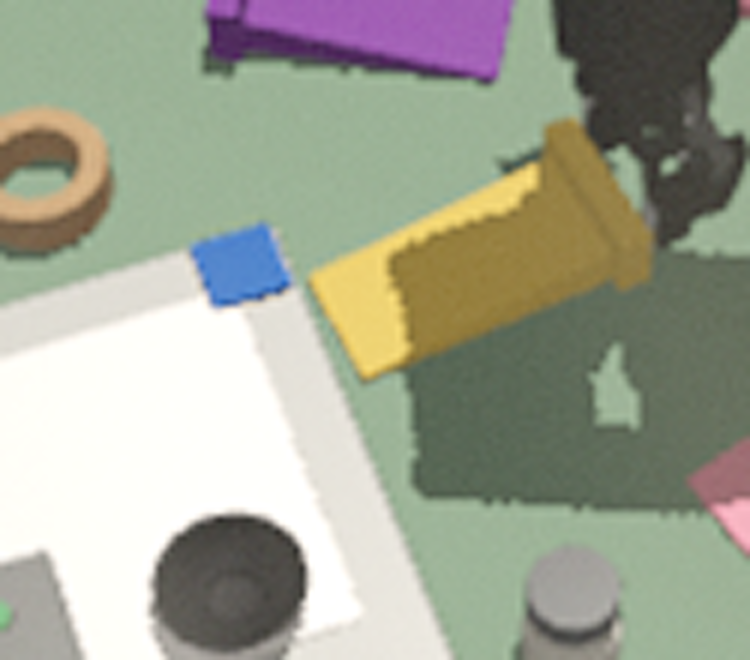

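The top view shows the thin edge now at t2 (258,354)–(346,356), turning as wanted, with both fingers at the heel and the box unmoved. I'll refit.

```bash
cat > fw.py <<'E'
from h import *
from scipy.optimize import least_squares
F=np.array([.649,-.1165])
def fit(pts,x0,q=True):
    def r(p):
        c,sn=np.cos(p[2]),np.sin(p[2]);R=np.array([[c,-sn,0],[sn,c,0],[0,0,1]])
        return np.concatenate([proj(cam,R@np.array(q)/1000+[p[0],p[1],0])[0]-uv for cam,uv,q in pts])
    o=least_squares(r,x0,loss="soft_l1");p=o.x;print(np.round(p,4),np.round(r(p).reshape(-1,2),1).tolist())
    d=F-p[:2];c,sn=np.cos(p[2]),np.sin(p[2]);print("foot in wedge frame mm",np.round(1000*np.array([c*d[0]+sn*d[1],-sn*d[0]+c*d[1]]),1),"heelback",p[:2]-.136*np.array([c,sn]));return p
E
python3 - <<'E'
from fw import *
t=pickle.load(open("top2.pkl","rb"));s=pickle.load(open("scene2.pkl","rb"))
T=lambda u,v:(280+(u+.5)/4-.5,110+(v+.5)/4-.5)
S=lambda u,v:(225+(u+.5)/6-.5,135+(v+.5)/6-.5)
fit([(t,T(258,354),(0,30,4)),(t,T(346,356),(0,-30,4)),(s,S(311,275),(0,-30,4)),(s,S(368,380),(0,30,4)),(s,S(578,120),(-136,-38,34)),(s,S(653,243),(-136,38,34))],[.61,-.1,0])
E
```

```text
[ 0.6134 -0.111  -0.0888] [[-0.1, -0.6], [-0.7, 0.2], [-0.3, -0.0], [-0.8, -0.2], [0.3, -0.6], [0.7, -0.2]]
foot in wedge frame mm [35.9 -2.3] heelback [ 0.47794518 -0.09895432]
```

The wedge is aimed at the foot, 2 mm off-centre with 36 mm to go. First contact is possible after about 57 mm of push.

Emit:
arm_command([
  [0,0,0,-0.5,0,0,5],
  [0,0,0,-0.5,0,0,5],
  [0,0,0,-0.5,0,0,5],
  [0,0,0,-0.5,0,0,5],
  [0,0,0,-0.5,0,0,5],
  [0,0,0,-0.5,0,0,5],
  [0,0,0,-0.4,0,0,5],
  [0,0,0,0,0,0,5],
])

```text
t: 4.55
tool_pos: [0.5039, -0.1057, 0.0089]
orientation: [0.036, 0.999, -0.003, 0.001]
wrist_force: [-1.1, -0.8, 0.2]
gripper_width: 0.0498
```

```bash
python3 go.py 0.505 -0.105 0.009 -0.0800;  python3 - <<'E'
from h import *
from rig import ctrl
for n in("top","scene"):
    c=ctrl.read_camera(n);pickle.dump(c,open(n+"3.pkl","wb"))
    if n=="top":crop(c,280,110,150,150,4,"pics/t3.png")
    else:crop(c,225,135,125,110,6,"pics/s3.png")
E
```

```text
t 4.55 pos [ 0.5039 -0.1057  0.0089] F [-1.1 -0.8  0.2] w 0.0498
turn [-0.005   0.0015  0.0084] shift now-axes cm [-0.1   0.08 -0.01] final-axes [-0.1   0.08 -0.01]
```

View pics/s3.png

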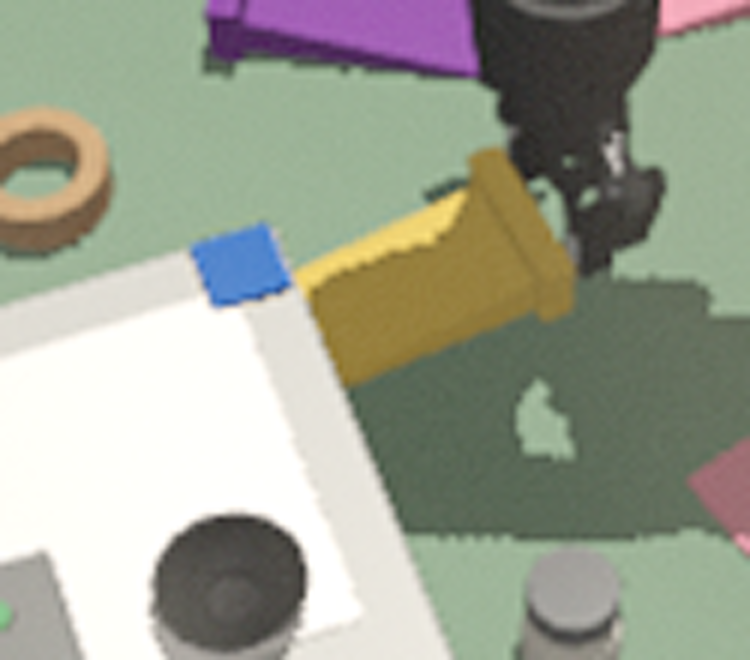

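The wedge is entering under the pad corner (s3 ~(300,275)) and the box hasn't moved. I'll keep going slowly and watch the force.

Emit:
arm_command([
  [0,0,0,-0.25,0,0,5],
  [0,0,0,-0.25,0,0,5],
  [0,0,0,-0.25,0,0,5],
  [0,0,0,-0.25,0,0,5],
  [0,0,0,-0.25,0,0,5],
  [0,0,0,-0.25,0,0,5],
])

```text
t: 5.15
tool_pos: [0.5166, -0.1061, 0.0086]
orientation: [0.036, 0.999, -0.002, -0.002]
wrist_force: [-2.0, 0.3, 0.9]
gripper_width: 0.05
```

Emit:
arm_command([
  [0,0,0,-0.2,0,0,5],
  [0,0,0,-0.2,0,0,5],
])

```text
t: 5.32
tool_pos: [0.5211, -0.1065, 0.0086]
orientation: [0.036, 0.999, -0.002, -0.002]
wrist_force: [-2.3, -0.3, 1.2]
gripper_width: 0.0504
```

Emit:
arm_command([
  [0,0,0,-0.2,0,0,5],
  [0,0,0,-0.2,0,0,5],
])

```text
t: 5.48
tool_pos: [0.5254, -0.1068, 0.0086]
orientation: [0.036, 0.999, -0.002, -0.002]
wrist_force: [-2.5, 0.2, 3.5]
gripper_width: 0.0499
```

Emit:
arm_command([
  [0,0,0,-0.2,0,0,5],
  [0,0,0,-0.2,0,0,5],
])

```text
t: 5.65
tool_pos: [0.5278, -0.1068, 0.0084]
orientation: [0.035, 0.999, -0.002, -0.005]
wrist_force: [-7.6, -0.5, 5.4]
gripper_width: 0.0503
```

Emit:
arm_command([
  [0,0,0,-0.2,0,0,5],
  [0,0,0,-0.2,0,0,5],
])

```text
t: 5.82
tool_pos: [0.528, -0.1067, 0.0078]
orientation: [0.035, 0.999, -0.001, -0.01]
wrist_force: [-8.2, -0.8, 5.9]
gripper_width: 0.0498
```

Emit:
arm_command([
  [0,0,0,-0.2,0,0,5],
  [0,0,0,-0.15,0,0,5],
])

```text
t: 5.98
tool_pos: [0.5277, -0.1066, 0.0072]
orientation: [0.035, 0.999, -0.001, -0.014]
wrist_force: [-5.3, -0.1, 4.9]
gripper_width: 0.0501
```

The push rose past 5 N at TCP x = 0.528, so the wedge is snug. I batched two more steps than needed, but the tool stalled and didn't advance. I'll look before backing off.

```bash
python3 go.py 0.50 -0.105 0.03 -0.0745;  python3 - <<'E'
from h import *
from rig import ctrl
for n in("top","scene"):
    c=ctrl.read_camera(n);pickle.dump(c,open(n+"4.pkl","wb"))
    if n=="top":crop(c,280,110,150,150,4,"pics/t4.png")
    else:crop(c,195,135,155,140,5,"pics/s4.png")
E
```

```text
t 5.98 pos [ 0.5277 -0.1066  0.0072] F [-5.3 -0.1  4.9] w 0.0501
turn [-0.0028 -0.0289  0.0043] shift now-axes cm [ 2.84 -0.04 -2.2 ] final-axes [ 2.77 -0.05 -2.28]
```

View pics/t4.png

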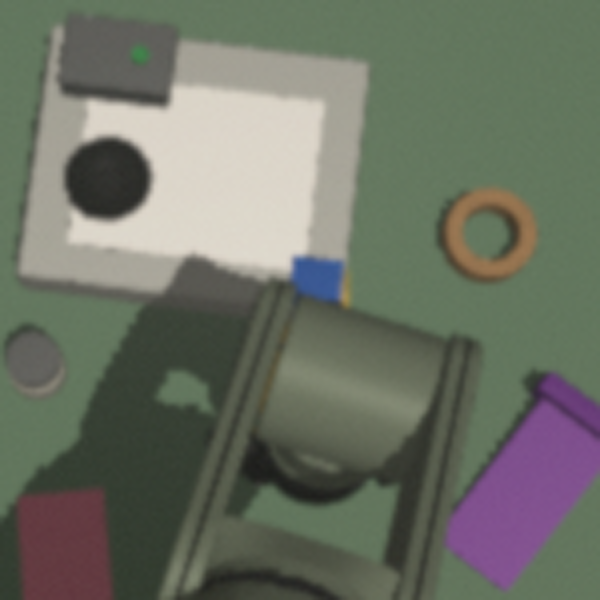

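View pics/s4.png

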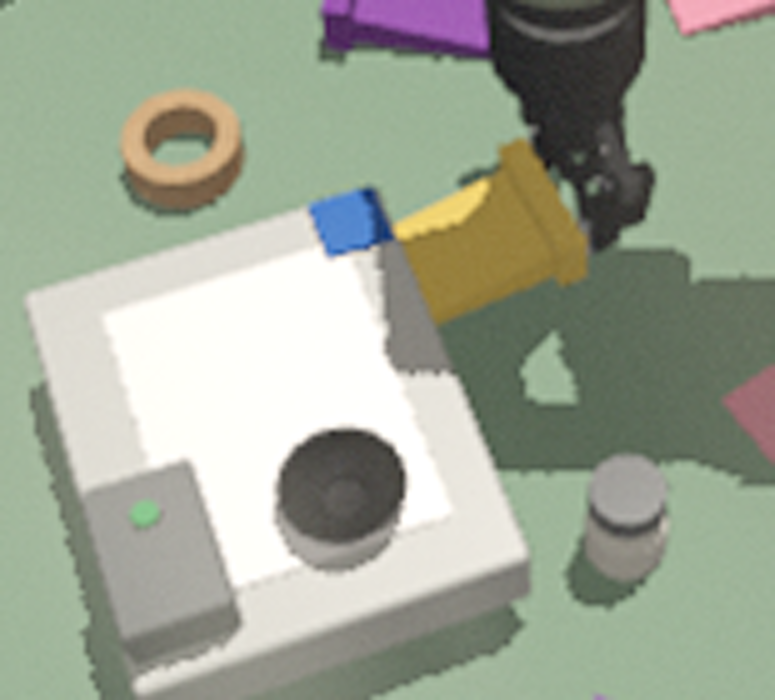

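Box corners match the starting picture (left (27,295), front-left (528,560) in s4), and the wedge sits under the pad corner. I'll retract straight back, then lift and close the fingers for pressing.

Emit:
arm_command([
  [0,0,0,0.4,0,0,5],
  [0,0,0,0.6,0,0,5],
  [0,0,0,0.8,0,0,5],
  [0,-0.015,0,0.8,0,0,5],
  [0,-0.015,0,0.5,0,-0.5,5],
  [0,0,0,0,0,-2,5],
  [0,0,0,0,0,-3,5],
  [0,0,0,0,0,-3,3],
])

```text
t: 6.75
tool_pos: [0.4892, -0.1017, 0.0878]
orientation: [0.036, 0.999, 0.001, -0.002]
wrist_force: [0.7, -0.4, 0.1]
gripper_width: 0.0394
```

Emit:
arm_command([
  [0,0,0,0,0,-3,0],
  [0,0,0,0,0,-2,0],
  [0,0,0,0,0,-1,0],
  [0,0,0,0,0,0,0],
])

```text
t: 7.08
tool_pos: [0.4921, -0.103, 0.1568]
orientation: [0.036, 0.999, -0.001, 0.005]
wrist_force: [0.0, -0.7, -0.3]
gripper_width: -0.0
```

```bash
python3 go.py 0.649 -0.1165 0.12 -0.0745;  python3 - <<'E'
from h import *
from rig import ctrl
for n in("top","scene"):
    c=ctrl.read_camera(n);pickle.dump(c,open(n+"5.pkl","wb"))
    if n=="top":crop(c,280,110,150,150,4,"pics/t5.png")
    else:crop(c,195,135,155,140,5,"pics/s5.png")
E
```

```text
t 7.08 pos [ 0.4921 -0.103   0.1568] F [ 0.  -0.7 -0.3] w -0.0
turn [-0.002   0.0103  0.0031] shift now-axes cm [-15.7   -0.22   3.85] final-axes [-15.74  -0.18   3.68]
```

View pics/s5.png

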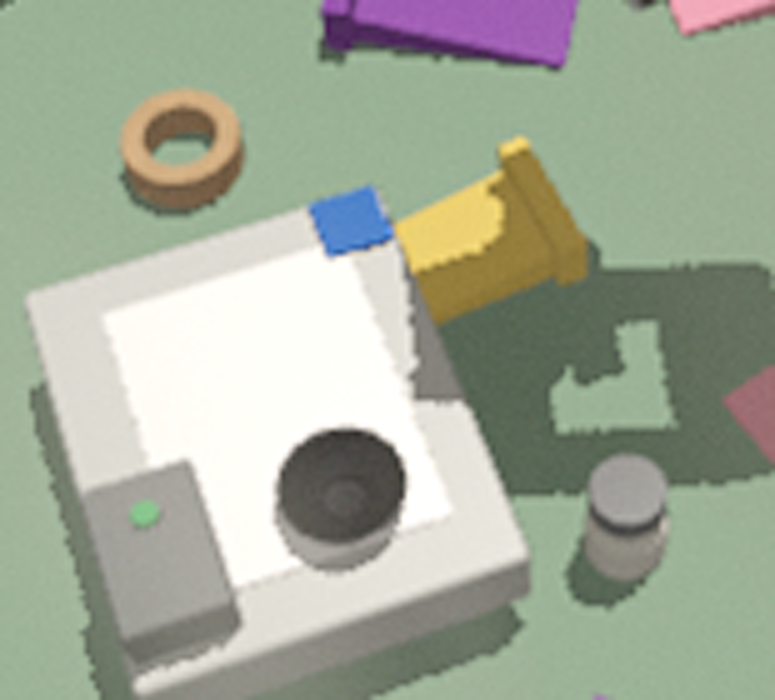

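Run:
```python
from fw import *
s=pickle.load(open("scene5.pkl","rb"))
S=lambda u,v:(195+(u+.5)/5-.5,135+(v+.5)/5-.5)
fit([(s,S(526,138),(-136,-38,34)),(s,S(588,243),(-136,38,34)),(s,S(500,146),(-120,-38,34)),(s,S(559,254),(-120,38,34)),(s,S(558,284),(-120,38,0))],[.67,-.1,-.08])
# first-frame vs now difference in box region (scene)
a=pickle.load(open("scene0.pkl","rb"))["color"].astype(float)
g=lambda im:im.mean(2)[195:285,200:270].astype(np.float32)
print(cv2.phaseCorrelate(g(a),g(s["color"].astype(float))))
```

```text
[ 0.6754 -0.1182 -0.0955] [[0.1, -0.6], [-0.1, -0.1], [-0.3, -0.2], [-0.0, -0.1], [0.3, 1.3]]
foot in wedge frame mm [-26.5  -0.8] heelback [ 0.54003021 -0.10524678]
((0.01635401149344773, -0.016181031753532693), 1.0028246914898908)
```

Emit:
arm_command([
  [0,0.01,0,-2.5,0,0,0],
  [0,0,0,-2.5,0,0,0],
  [0,0,0,-2.5,0,0,0],
  [0,0,0,-2.5,0,0,0],
  [0,0,0,-2.5,0,0,0],
  [0,0,0,-1.5,0,1,0],
  [0,0,0,-1,0,1,0],
  [0,0,0,0,0,0,0],
])

```text
t: 7.85
tool_pos: [0.6324, -0.109, 0.1081]
orientation: [0.036, 0.999, 0.005, -0.019]
wrist_force: [-0.6, -0.0, -1.1]
gripper_width: 0.0
```

```bash
python3 go.py 0.649 -0.1165 0.08 -0.0745
```

```text
t 7.85 pos [ 0.6324 -0.109   0.1081] F [-0.6 -0.  -1.1] w 0.0
turn [ 0.0084 -0.0382  0.0018] shift now-axes cm [-1.82 -0.65  2.73] final-axes [-1.71 -0.62  2.81]
```

The foot is 26.5 mm up the ramp and 1 mm off its centreline. That implies a gap of about 7.7 mm, inside the given 7–12 mm range. Image shift of the box is about 0 px. Next I'll press.

Emit:
arm_command([
  [0.008,-0.038,0,-1.7,-0.62,1,0],
  [0,0,0,0,0,0.5,0],
  [0,0,0,0,0,0,0],
  [0,0,0,0,0,0,0],
])

```text
t: 8.18
tool_pos: [0.642, -0.1143, 0.0826]
orientation: [0.036, 0.999, 0.003, -0.008]
wrist_force: [0.2, 0.8, -0.3]
gripper_width: -0.0001
```

```bash
python3 go.py 0.649 -0.1165 0.071 -0.0745
```

```text
t 8.18 pos [ 0.642  -0.1143  0.0826] F [ 0.2  0.8 -0.3] w -0.0001
turn [ 0.0044 -0.017   0.0021] shift now-axes cm [-0.74 -0.18  1.15] final-axes [-0.72 -0.17  1.16]
```

Emit:
arm_command([
  [0.004,-0.017,0,-0.75,-0.2,0,0],
  [0,0,0,0,0,0,0],
  [0,0,0,0,0,0,0],
])

```text
t: 8.43
tool_pos: [0.6478, -0.1164, 0.0824]
orientation: [0.036, 0.999, 0.0, -0.001]
wrist_force: [0.2, 0.2, 0.2]
gripper_width: -0.0001
```

```bash
python3 go.py 0.649 -0.1165 0.071 -0.0745
```

```text
t 8.43 pos [ 0.6478 -0.1164  0.0824] F [0.2 0.2 0.2] w -0.0001
turn [ 0.0008 -0.0014  0.0021] shift now-axes cm [-0.12 -0.    1.14] final-axes [-0.12 -0.    1.14]
```

Emit:
arm_command([
  [0,0,0,-0.1,0,0.2,0],
  [0,0,0,0,0,0.2,0],
  [0,0,0,0,0,0.2,0],
  [0,0,0,0,0,0.2,0],
])

```text
t: 8.77
tool_pos: [0.6504, -0.1169, 0.0771]
orientation: [0.036, 0.999, -0.0, 0.002]
wrist_force: [0.4, 0.5, -0.1]
gripper_width: -0.0006
```

Emit:
arm_command([
  [0,0,0,0,0,0.1,0],
])

```text
t: 8.85
tool_pos: [0.6503, -0.1168, 0.0759]
orientation: [0.036, 0.999, -0.0, 0.002]
wrist_force: [0.1, 0.1, -1.8]
gripper_width: 0.0002
```

Emit:
arm_command([
  [0,0,0,0,0,0.1,0],
  [0,0,0,0,0,0.1,0],
  [0,0,0,0,0,0.1,0],
])

```text
t: 9.1
tool_pos: [0.6503, -0.1168, 0.0725]
orientation: [0.036, 0.999, -0.0, 0.002]
wrist_force: [0.5, 0.3, -0.0]
gripper_width: 0.0004
```

Emit:
arm_command([
  [0,0,0,0,0,0.1,0],
])

```text
t: 9.18
tool_pos: [0.6503, -0.1168, 0.0713]
orientation: [0.036, 0.999, -0.0, 0.002]
wrist_force: [-0.0, 0.0, -0.7]
gripper_width: -0.0005
```

Emit:
arm_command([
  [0,0,0,0,0,0.05,0],
])

```text
t: 9.27
tool_pos: [0.6502, -0.1168, 0.0706]
orientation: [0.036, 0.999, -0.0, 0.001]
wrist_force: [-1.3, 0.1, 3.1]
gripper_width: 0.0004
```

Emit:
arm_command([
  [0,0,0,0,0,0.05,0],
])

```text
t: 9.35
tool_pos: [0.6502, -0.1168, 0.0705]
orientation: [0.036, 0.999, -0.0, 0.001]
wrist_force: [-1.3, 0.8, 4.9]
gripper_width: -0.0003
```

Emit:
arm_command([
  [0,0,0,0,0,0.1,0],
])

```text
t: 9.43
tool_pos: [0.6502, -0.1168, 0.0704]
orientation: [0.036, 0.999, -0.0, 0.001]
wrist_force: [-3.1, 0.3, 7.4]
gripper_width: -0.0001
```

Emit:
arm_command([
  [0,0,0,0,0,0.1,0],
])

```text
t: 9.52
tool_pos: [0.6502, -0.1168, 0.0705]
orientation: [0.036, 0.999, -0.0, 0.001]
wrist_force: [-3.5, 0.4, 5.2]
gripper_width: 0.0002
```

Emit:
arm_command([
  [0,0,0,0.04,0,0.17,0],
])

```text
t: 9.6
tool_pos: [0.6502, -0.1168, 0.0704]
orientation: [0.036, 0.999, -0.0, 0.001]
wrist_force: [-2.3, 1.2, 10.0]
gripper_width: 0.0001
```

Emit:
arm_command([
  [0,0,0,0.04,0,0.17,0],
])

```text
t: 9.68
tool_pos: [0.6502, -0.1168, 0.0704]
orientation: [0.036, 0.999, -0.0, 0.002]
wrist_force: [-2.5, 1.1, 7.3]
gripper_width: -0.0001
```

Emit:
arm_command([
  [0,0,0,0.05,0,0.22,0],
  [0,0,0,0.05,0,0.22,0],
])

```text
t: 9.85
tool_pos: [0.6502, -0.1168, 0.0704]
orientation: [0.036, 0.999, -0.001, 0.003]
wrist_force: [-3.7, 1.5, 9.3]
gripper_width: 0.0001
```

Emit:
arm_command([
  [0,0,0,0.05,0,0.22,0],
])

```text
t: 9.93
tool_pos: [0.6502, -0.1168, 0.0704]
orientation: [0.036, 0.999, -0.001, 0.003]
wrist_force: [-3.1, 2.5, 8.7]
gripper_width: -0.0001
```

Emit:
arm_command([
  [0,0,0,0.05,-0.02,0.26,0],
  [0,0,0,0.05,-0.02,0.26,0],
  [0,0,0,0.05,-0.02,0.26,0],
])

```text
t: 10.18
tool_pos: [0.6502, -0.1169, 0.0703]
orientation: [0.035, 0.999, -0.001, 0.005]
wrist_force: [-4.2, 1.7, 11.1]
gripper_width: -0.0
```

Emit:
arm_command([
  [0,0,0,0.05,-0.02,0.27,0],
  [0,0,0,0.05,-0.02,0.27,0],
  [0,0,0,0.05,-0.02,0.27,0],
  [0,0,0,0.05,-0.02,0.27,0],
  [0,0,0,0.05,-0.02,0.27,0],
])

```text
t: 10.6
tool_pos: [0.6502, -0.1169, 0.0703]
orientation: [0.035, 0.999, -0.001, 0.007]
wrist_force: [-5.0, 2.5, 11.5]
gripper_width: 0.0
```

Emit:
arm_command([
  [0,0,0,0.05,-0.02,0.27,0],
  [0,0,0,0.05,-0.02,0.27,0],
  [0,0,0,0.05,-0.02,0.27,0],
  [0,0,0,0.05,-0.02,0.27,0],
  [0,0,0,0.05,-0.02,0.27,0],
])

```text
t: 11.02
tool_pos: [0.6502, -0.1169, 0.0703]
orientation: [0.034, 0.999, -0.0, 0.009]
wrist_force: [-4.8, 2.2, 11.1]
gripper_width: 0.0001
```

```bash
python3 go.py 0.649 -0.1165 0.071 -0.0745;python3 - <<'E'
from h import *
from rig import ctrl
c=ctrl.read_camera("scene");pickle.dump(c,open("scene6.pkl","wb"));crop(c,195,135,155,140,5,"pics/s6.png")
s=ctrl.read_state();print(s["wrist_force"],s["tool_pos"])
E
```

```text
t 11.02 pos [ 0.6502 -0.1169  0.0703] F [-4.8  2.2 11.1] w 0.0001
turn [-0.0001  0.0189  0.0056] shift now-axes cm [ 0.12  0.03 -0.07] final-axes [ 0.12  0.03 -0.07]
[-5.2536223   1.74167323 11.54461565] [ 0.65020679 -0.1168912   0.07034039]
```

View pics/s6.png

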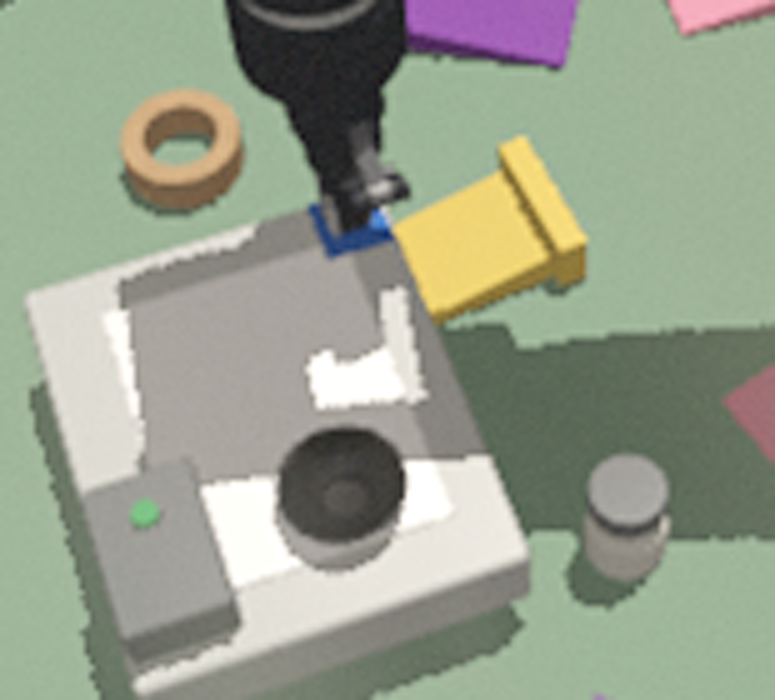

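Under about 11 N the tip stayed at 70.3–70.5 mm, and the wedge and box corners (27,295) and (528,560) are unchanged. I'll hold briefly longer, then lift straight off.

Emit:
arm_command([
  [0,0,0,0.05,-0.02,0.25,0],
  [0,0,0,0.05,-0.02,0.25,0],
  [0,0,0,0.05,-0.02,0.25,0],
  [0,0,0,0.05,-0.02,0.25,0],
])

```text
t: 11.4
tool_pos: [0.6502, -0.1169, 0.0704]
orientation: [0.034, 0.999, -0.0, 0.011]
wrist_force: [-4.1, 2.8, 11.2]
gripper_width: 0.0002
```

Emit:
arm_command([
  [0,0,0,0,0,-0.2,0],
  [0,0,0,0,0,-0.5,0],
  [0,0,0,0,0,-2,0],
  [0,0,0,0,0,-3,0],
  [0,0,0,0,0,-3,0],
  [0,0,0,0,0,-3,0],
  [0,0,0,0,0,-2,0],
])

```text
t: 11.98
tool_pos: [0.6424, -0.1153, 0.2047]
orientation: [0.034, 0.999, 0.002, 0.004]
wrist_force: [1.5, 0.7, 0.8]
gripper_width: -0.0002
```

Emit:
arm_command([
  [0,0,0,3,0,0,0],
  [0,0,0,3,0,0,0],
  [0,0,0,3,0,0,0],
  [0,0,0,3,0,0,0],
  [0,0,0,3,0,0,0],
  [0,0,0,2,0,0,0],
  [0,0,0,0,0,0,0],
  [0,0,0,0,0,0,0],
])

```text
t: 12.65
tool_pos: [0.4727, -0.1054, 0.2105]
orientation: [0.034, 0.999, -0.002, 0.015]
wrist_force: [1.0, 0.0, 0.6]
gripper_width: 0.0001
```

Run:
```python
from fw import *
from rig import ctrl
c=ctrl.read_camera("scene");pickle.dump(c,open("scene7.pkl","wb"));crop(c,195,135,155,140,5,"pics/s7.png")
s=ctrl.read_state();print(s["t"],s["wrist_force"],s["tool_pos"],s["qvel"])
a=pickle.load(open("scene0.pkl","rb"))["color"].astype(float)
g=lambda im:im.mean(2)[195:285,200:270].astype(np.float32)
print(cv2.phaseCorrelate(g(a),g(c["color"].astype(float))))
```

```text
12.7 [-0.53127959  0.58496298  0.26095486] [ 0.47287031 -0.10534956  0.21039149] [ 5.38008682e-03  3.40613342e-02 -3.23700800e-02  1.45249416e-03
 -8.77278063e-03 -3.34083824e-06]
((-0.014132902761410548, -0.023165838873843825), 1.0131168291892534)
```

View pics/s7.png

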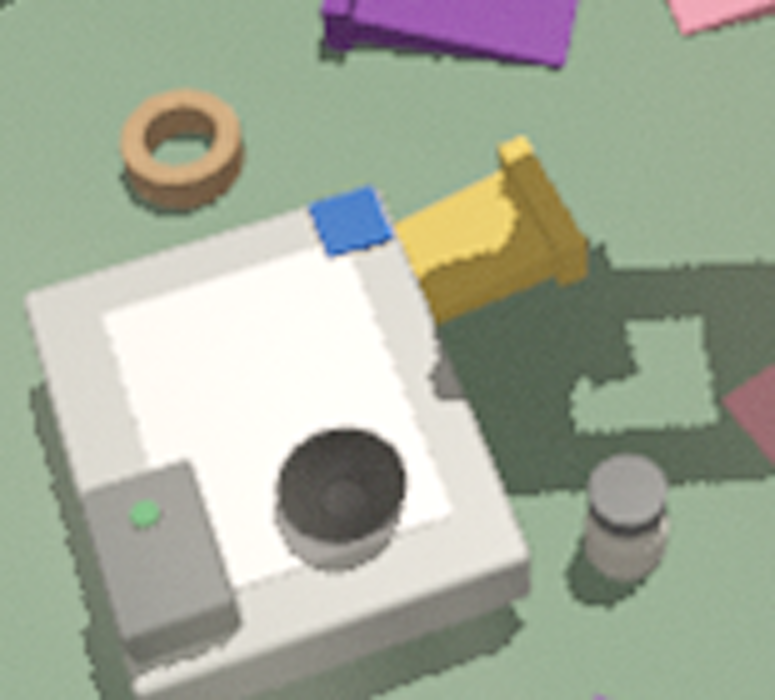

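The wedge heel (526,138)–(588,243), the box, dish, jar and tape are all unchanged, and the hand is clear. I'm handing in.

```bash
python3 -c "
from rig import ctrl
print(ctrl.sign_off())"
```

```text
the job is handed in; nothing more can be done
None
```

The box did not rock when I pressed the blue pad, so I handed the job in at about 12.7 s with the hand clear.

- **Wedge:** I turned the yellow wedge toward the short foot and pushed it in thin edge first, with both fingers on its heel. The push force jumped from about 2.5 N to 8 N. By the image fit, the foot sits about 26 mm up the ramp and 1 mm off its centreline. That implies a gap of about 7.7 mm, within the given range.
- **Press test:** I pressed the pad at about 9–11.5 N for roughly 1.5 s. The tip stayed at 70.3–70.5 mm, so the corner did not tip.
- **Final picture:** the light box shows no shift (under 0.03 px, starting picture against the last one). By eye, the wedge, dish, jar and tape are where they were.

**Less clean:**
- I sent two more small push steps before reading the 8 N. The tool stalled at 5–8 N and advanced only about 0.2 mm more. The box corners had not moved.
- The press also put about 4–5 N sideways on the pad, with no visible movement.
- I did not separately check the screwdriver or bowl after the moves; the arm did not work near them.

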